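Ease a spring clip off a gauge stand's spindle with a forked wedge

TASK

Pick up the forked wedge and slide it, tips first, along the pedestal top under the back of the spring clip until the clip has sprung up over the barbed head of the spindle; keep the fingers off the clip until then. Draw the wedge back out and lay it flat on the bench clear of the stand and the tray, then lift the loose clip off by its lug and lay it flat, lug up, on the floor of the blue parts tray. Leave the bottle, ring gauge and tape measure near the stand and the two parts in the tray where they are.

Things in the scene. Friction and masses are not known exactly. Their poses are not given: they have to be found in the camera images.
- seat (a point): Gauge stand, fixed: light metal foot plate 110 x 104 x 12 mm, on it a pedestal 84 (x) x 76 (y) mm, its flat top 36 mm above the bench. This point: centre of the pedestal top, on the upright spindle's axis. The wedge enters along the stand's +x, from the -x side, where the clip's lug is.
- spindle_head (a point): Flat top of the spindle's barbed head, on its axis, 26 mm above the pedestal top. On the pedestal stands a steel collar 26 x 26 mm, 8 mm high, then the spindle, 16 x 16 mm; from 16 to 23 mm up it widens in y only, to a head 24 mm wide in y. On the head is a tongue 16 (x) x 8 (y) x 14 mm high.
- clip_mid (a point): Dark steel spring clip lying on the collar under the head, 8 mm thick, 54 mm long in x (34 mm behind to 20 mm ahead of the axis), 46 mm wide; same heading as the stand. Point on the spindle's axis, half-way up the 8 mm; underside starts 8 mm above the pedestal. Rigid back at -x; two sprung arms to +x grip the spindle. About 15 N and 15 mm of lift free it; it then rests loose, flat, on top of the head. 0.12 kg.
- clip_lug (a point): Centre of the clip's upright lug, where to grasp it: 8 mm in x, 24 mm wide in y, 30 mm high (7 to 37 mm above the clip's underside). It is 30 mm behind clip_mid (-x); this point is 22 mm above the underside. The back's top, 8 mm above the underside, reaches 10 mm out on both sides of the lug.
- fork_grip (a point): Forked wedge (clip lifter), steel with black handle, 185 mm long, 54 mm wide, about 0.22 kg, lying flat on the bench; x points to its tips. Point: centre of the handle, which is 77 mm long in x, 14 mm wide in y, 24 mm high (16 to 40 mm above the wedge's underside); the point is 28 mm above the underside.
- fork_tip (a point): Middle between the wedge's tips, on its flat underside: 146 mm ahead of fork_grip, 28 mm lower. The clip is freed by the time the tips are 60 mm past the spindle's axis; at 72 mm the crotch meets the collar.
- fork_crotch (a point): Crotch between the two tines, at the underside, 85 mm behind the tips. Each tine spans 16 to 27 mm from the middle line, so they pass either side of the collar. 3 mm thick at the tips, rising at 20 degrees to 24 mm thick 58 mm behind the tips, then level; solid body 24 mm high from 85 to 108 mm behind the tips, then the handle.
- tray: Blue tray, fixed, 150 (x) x 200 (y) x 32 mm; origin at the centre of the underside. Floor 3 mm thick, inside 140 x 190 mm, walls 4 mm.
- bush_mid (a point): Turned aluminium flanged bush, 38 mm diameter, 22 mm high, standing in the tray, the point at its centre half-way up. To be left alone.
- block_mid (a point): Small milled block 30 (x) x 60 (y) x 20 mm lying in the tray, the point at its centre half-way up. To be left alone.
- oil_bottle: Bystander: amber dropper bottle, 34 mm diameter, 86 mm tall, origin at the centre of its underside.
- ring_gauge: Bystander: steel setting ring, 46 mm diameter, 16 mm high, origin at the centre of its underside.
- tape: Bystander: the yellow pocket tape measure beside the stand (another lies far back), 36 (x) x 66 (y) x 58 mm, origin at the centre of its underside.
Things that resemble listed ones, but are neither listed nor needed, are in the scene too. Of the things that look like the part that bears fork_grip, the larger one is meant.

How it is judged:
On the way:
1. the clip is sprung up over the spindle's head by the wedge: wedge tips past the spindle between stand and clip, fingers not on the clip (z of clip_mid in the frame of seat between 0.0265 and 0.05 m and horizontal distance between clip_mid and seat below 0.02 m and x of fork_tip in the frame of seat above 0.03 m and y of fork_tip in the frame of seat between -0.015 and 0.015 m and z of fork_tip in the frame of seat between -0.01 and 0.015 m and contact force between the fingers and clip below 0.5 N), for 0.15 s.
At the end, for the whole second after the job is handed in: The clip lies flat on the tray's floor (tilt under 0.12 rad, its middle within 60 mm of the tray's centre in x and 85 mm in y), the wedge lies flat on the bench, underside down (tilt under 0.08 rad), with both fork_tip and fork_grip over 90 mm from the stand's axis; both at rest (x of clip_mid in the frame of tray between -0.06 and 0.06 m and y of clip_mid in the frame of tray between -0.085 and 0.085 m and z of clip_mid in the frame of tray below 0.012 m and angle between clip_mid's own z axis and vertical below 0.12 rad and linear speed of each of clip, fork below 0.02 m/s and angle between fork_grip's own z axis and vertical below 0.08 rad and height (world z) of fork_grip between 0.024 and 0.0305 m and horizontal distance between each of fork_tip, fork_grip and seat above 0.09 m); the robot touches nothing.
It fails at once if the clip is touched by the fingers while it is still snapped on the spindle (contact force between the fingers and clip above 1 N and z of clip_mid in the frame of seat below 0.0255 m and horizontal distance between clip_mid and seat below 0.03 m).
It fails at once if the bottle, ring gauge or tape measure is shifted by more than 20 mm (distance of any of oil_bottle, ring_gauge, tape from where it was at the start of the episode above 0.02 m).
It fails at once if the bush or the block in the tray is shifted by more than 20 mm (distance of any of bush_mid, block_mid from where it was at the start of the episode above 0.02 m).
It also fails if it takes over 72 s, if anything falls off the work surface, if the arm or the gripper's body presses on something with over 40 N, if the wrist force passes 120 N, or if a joint passes its speed limit or range.

ROBOT

A 6-joint arm with a two-finger parallel gripper is mounted at the origin on a cart in front of the work surface, level with it; the furniture and walls round the work are solid. World frame = base frame: x ahead of the robot, y to its left, z up, the work surface at z = 0. Lengths are in m, angles in rad, forces in N, time in s.
With the tool pointing down it reaches from about 0.35 to 0.8 m from the base axis. Payload 7.3 kg.
Tool frame: the origin (TCP) lies between the finger pads; the fingertips stand 25 mm ahead of it and the grasp point (between the pads) lies 6 mm ahead of it (r.tip_extent is the distance from the TCP to the fingertips, in m); z points along the fingers, y is the line along which they close (so a half turn about z gives the same grasp; the last joint's range is limited). The gripper opens to 85 mm and grips with 20 to 120 N. Pads are 22 mm wide; open, the fingers measure 114 mm over their backs; the gripper's body (76 mm by 85 mm) begins 54 mm behind the grasp point. The pads swing forward as they close: fully open they stand 13 mm farther back than shut.
Start: joints at [1.041, 0.342, 1.524, -0, 1.275, -0.146], TCP at [0.197, 0.487, 0.256] pointing down, gripper open.
Joint ranges: [-2.53, 2.53], [-0.77, 2.02], [0.04, 2.7], [-1, 4.14], [0.28, 2.66], [-3.11, 3.11]. Speed limits (rad/s): [2.57, 2.57, 3.14, 3.14, 3.14, 3.14].

INTERFACE

Orientations are given as a unit quaternion [x, y, z, w].
In Python, from workcell import r, command_gripper, optics gives the robot as it stands. The module is installed in compiled form; this text tells all that it offers. Calls block until the motion is done:
- r.reach(position, orientation): joint-space move of the TCP to a pose.
- r.move_straight(position, orientation=None, speed=0.15, max_force=None): straight line of the TCP; orientation=None keeps the orientation; speed is the mean speed in m/s. With max_force (N) it stops when the force on the tool has changed by that much, and returns True; else False.
- r.movej(angles): joint-space move.
- command_gripper(opening, force=None): finger opening in m; force is the grip in N (None keeps the last); returns when the fingers have stopped.
- r.hold(seconds).
- r.solve_ik(position, orientation): joint angles nearest the present ones, or None.
- r.read_state(): the state.
- optics.get_image(name): name is "side" or "top" or "wrist"; returns (picture, depth): 400x640x3 uint8, red, green, blue; 400x640 float32, m along the optical axis (not along the pixel's ray), 0 where there is no reading.
- optics.camera_model(name): a dict with "K" (3x3 intrinsics, pixels), "k1" (the pictures are not rectified: a ray, as slopes to the right and down, at radius r is drawn at 1 + k1 r^2 times it, then the intrinsics apply), "R" (3x3) and "t" (3): a world point X has camera coordinates R X + t; the wrist camera has in their place "tool_from_camera" (4x4, takes a point from camera to tool coordinates, whose origin is the TCP and whose axes are the flange's). Camera axes: x right, y down, z forward; pixel columns grow to the right and rows downward; lengths in m; the calibration is good to about 2 mm. A picture is of the moment at which its call begins: read the wrist's pose just before it. camera_model takes no time and is no camera call.
A pose or a line that the arm cannot do raises r.PlanningError and nothing moves.
- r.finish_job(): hands the job in; it is judged then, once.
The state is a dict: "time_s": time; "joint_positions": joint angles; "dq": joint speeds; "tau": joint torques, N m; "eef_pos": TCP position; "eef_rot": TCP orientation; "contact_force": force on the tool from outside, world axes, zero at the start; "torque": the same for the moment, N m; "grip_width": finger opening in m; "grip_force": force on a finger pad.
Only numpy, scipy, OpenCV 4.12 (cv2) and the standard library are available. Lean on these libraries where they do the work, as an engineer would, in place of code of your own. Each camera call takes 0.05 s, during which the arm holds its last target. There are 200 camera calls.

## Working session

There is one attempt and no reset: what is moved stays moved. The work goes in short steps, each a Python script; the robot and the scene stay as the last script left them, time stands still between calls to the robot, and variables do not carry over. Pictures are saved under pics/ and viewed, at most 10 in all, crops included, and the job is handed in when it is done.

```bash
mkdir -p pics; cat > h.py <<'E'
import numpy as np, cv2
from workcell import r, command_gripper, optics
from scipy.spatial.transform import Rotation as Ro
def snap(n):
    s=r.read_state(); p,d=optics.get_image(n); return p,d,s
def cam2world(n,s):
    m=optics.camera_model(n)
    if n=='wrist':
        T=np.array(m['tool_from_camera']); R=Ro.from_quat(s['eef_rot']).as_matrix()
        return m, R@T[:3,:3], R@T[:3,3]+np.array(s['eef_pos'])
    R=np.array(m['R']); return m,R.T,-R.T@np.array(m['t'])
def cloud(n,d,s):
    m,R,t=cam2world(n,s); K=np.array(m['K'])
    v,u=np.mgrid[:400,:640]
    und=cv2.undistortPoints(np.stack([u,v],-1).reshape(-1,1,2).astype(float),K,np.array([m['k1'],0,0,0.])).reshape(400,640,2)
    P=np.dstack([und*d[...,None],d]); return P@R.T+t
def save(name,p): cv2.imwrite('pics/'+name,p[...,::-1])
def down(yaw):  # tool z down, tool y axis at world yaw+90deg => tool x along yaw
    c,s=np.cos(yaw),np.sin(yaw)
    return Ro.from_matrix(np.array([[c,s,0],[s,-c,0],[0,0,-1]])).as_quat()
E
python3 - <<'E'
from h import *
for n in ['top','side']:
    p,d,s=snap(n); save(n+'0.png',p); np.savez(n+'0.npz',p=p,d=d,X=cloud(n,d,s))
print(s['time_s'],r.tip_extent,s['eef_rot'],s['eef_pos'])
print(optics.camera_model('wrist'))
E
```

```text
0.05 0.025 [ 1.90736093e-01  9.81641052e-01 -7.24328144e-04 -2.50003021e-04] [0.19638527 0.48650156 0.25563772]
{'K': array([[335.58844268,   0.        , 320.70140422],
       [  0.        , 335.58844268, 196.29186417],
       [  0.        ,   0.        ,   1.        ]]), 'k1': -0.02498316557598036, 'tool_from_camera': array([[ 4.96343681e-05, -9.54934166e-01, -2.96817681e-01,
         7.56671912e-02],
       [ 9.99999914e-01,  1.69843602e-04, -3.79206165e-04,
        -9.44252833e-04],
       [ 4.12529507e-04, -2.96817637e-01,  9.54934092e-01,
        -1.18740369e-01],
       [ 0.00000000e+00,  0.00000000e+00,  0.00000000e+00,
         1.00000000e+00]])}
```

View pics/top0.png

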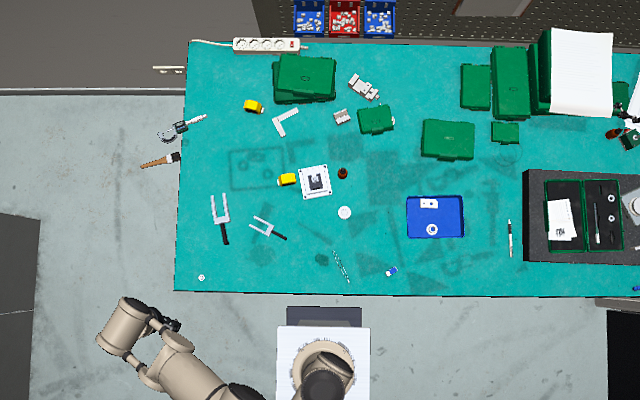

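View pics/side0.png

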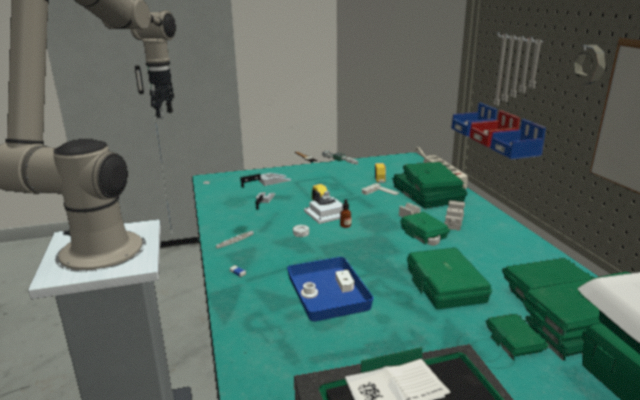

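The top view shows two forked wedges: a larger one (tines 218,205; handle 225,240) and a smaller one (265,228). The stand is at (315,181), the listed tape at (288,179) with the other one far back at (254,106), the bottle at (342,173), the ring at (344,212), and the tray at (435,217). I choose the larger wedge and check it in a crop.

```bash
python3 - <<'E'
from h import *
z=np.load('top0.npz'); p,X=z['p'],z['X']
c=cv2.resize(p[150:260,195:365],None,fx=4.6,fy=4.6,interpolation=cv2.INTER_CUBIC); save('crop0.png',c)
for n,u,v in [('forkhandle',225,240),('tinesL',213,200),('tinesR',224,199),('standTL',301,168),('standTR',328,165),('standBR',331,195),('standBL',303,198),('spindle',316,181),('bottle',342,173),('ring',344,212),('tape',288,179),('tray',435,217),('bush',431,229),('block',429,203)]: print(n,X[v,u].round(3))
m=(X[...,2]>.008)&(X[...,2]<.06)
n,l,st,ce=cv2.connectedComponentsWithStats(m.astype(np.uint8))
for i in range(1,n):
    if st[i,4]>25:
        q=X[l==i]; 
        if np.abs(q[:,1]).max()<.6: print(ce[i].round(),st[i,4],q.min(0).round(3),q.max(0).round(3),q.mean(0).round(3))
E
```

```text
forkhandle [0.44  0.344 0.039]
tinesL [0.582 0.399 0.008]
tinesR [0.585 0.358 0.018]
standTL [ 0.705  0.091 -0.006]
standTR [ 0.717 -0.005 -0.004]
standBR [ 0.607 -0.018  0.008]
standBL [0.595 0.081 0.003]
spindle [0.649 0.035 0.052]
bottle [ 0.674 -0.053  0.077]
ring [ 0.547 -0.064  0.011]
tape [0.654 0.132 0.054]
tray [ 0.537 -0.387 -0.004]
bush [ 0.493 -0.37   0.009]
block [ 0.583 -0.361  0.023]
[264.  44.] 1410 [1.124 0.08  0.008] [1.212 0.516 0.06 ] [1.158 0.237 0.034]
[326.  34.] 32 [1.194 0.003 0.012] [1.204 0.018 0.057] [1.199 0.011 0.035]
[294.  93.] 666 [ 0.927 -0.026  0.008] [1.095 0.214 0.06 ] [0.968 0.122 0.041]
[469.  94.] 314 [ 0.917 -0.582  0.008] [ 1.111 -0.47   0.06 ] [ 0.976 -0.504  0.052]
[363.  88.] 436 [ 0.952 -0.184  0.008] [ 1.056 -0.072  0.056] [ 0.995 -0.127  0.03 ]
[253. 107.] 204 [0.897 0.233 0.009] [0.953 0.301 0.06 ] [0.914 0.266 0.042]
[375. 120.] 914 [ 0.823 -0.244  0.008] [ 0.943 -0.105  0.055] [ 0.874 -0.17   0.039]
[282. 121.] 198 [0.814 0.106 0.008] [0.93  0.199 0.032] [0.87  0.162 0.014]
[341. 117.] 180 [ 0.859 -0.078  0.008] [ 0.915 -0.02   0.038
[... 302 characters left out ...]
 0.008] [0.677 0.174 0.06 ] [0.655 0.139 0.044]
[221. 218.] 350 [0.42  0.335 0.008] [0.611 0.406 0.048] [0.515 0.363 0.025]
[438. 210.] 585 [ 0.459 -0.483  0.008] [ 0.616 -0.278  0.043] [ 0.558 -0.391  0.022]
[344. 212.] 122 [ 0.526 -0.085  0.008] [ 0.568 -0.04   0.033] [ 0.547 -0.063  0.016]
[268. 229.] 191 [0.445 0.136 0.008] [0.528 0.267 0.04 ] [0.482 0.199 0.021]
[432. 229.] 66 [ 0.479 -0.394  0.008] [ 0.518 -0.355  0.029] [ 0.494 -0.373  0.017]
[391. 271.] 58 [ 0.328 -0.25   0.008] [ 0.362 -0.208  0.019] [ 0.345 -0.229  0.012]
[316. 357.] 832 [-0.055 -0.106  0.008] [0.108 0.111 0.059] [0.051 0.023 0.016]
[349. 385.] 47 [-0.065 -0.103  0.008] [-0.011 -0.076  0.02 ] [-0.042 -0.09   0.013]
```

View pics/crop0.png

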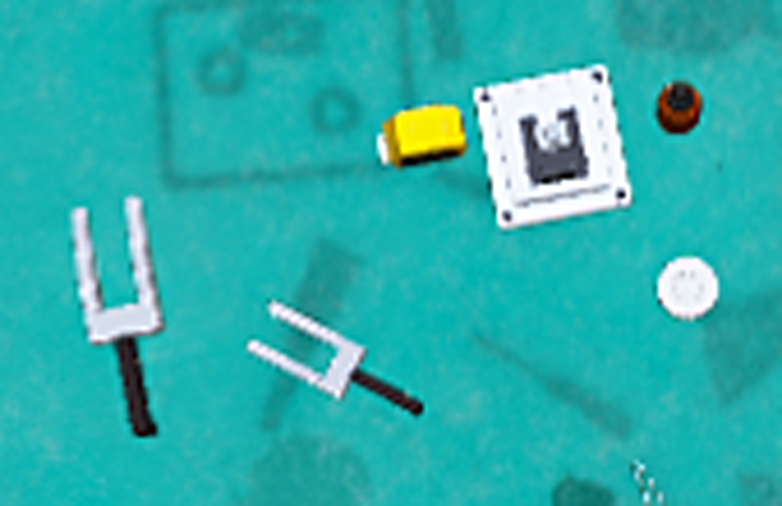

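The crop confirms the larger wedge on the left (tips up, handle end near crop 145,433). The clip's back and lug face the robot and the stand heading is roughly 0.1 rad. Next I take one close wrist look at each.

```bash
python3 - <<'E'
from h import *
def look(x,y,z,yaw,nm):
    r.reach([x,y,z],down(yaw)); p,d,s=snap('wrist'); X=cloud('wrist',d,s); save(nm+'.png',p); np.savez(nm+'.npz',p=p,d=d,X=X); print(nm,s['time_s'],s['joint_positions']); return p,X
look(0.56,0.03,0.22,np.pi+.1,'w_stand')
look(0.46,0.345,0.22,np.pi+.17,'w_fork')
a=cv2.imread('pics/w_stand.png');b=cv2.imread('pics/w_fork.png')
cv2.imwrite('pics/both.png',cv2.resize(np.hstack([a[:,80:560],b[:,80:560]]),(800,333)))
E
```

```text
w_stand 2.2 [-8.18452364e-02  4.37257333e-01  1.48069117e+00  2.50725014e-04
  1.22351946e+00 -1.75361228e+00]
w_fork 3.5 [ 5.08790547e-01  4.62831994e-01  1.43896796e+00 -5.17096564e-04
  1.23972954e+00 -1.23100117e+00]
```

View pics/both.png

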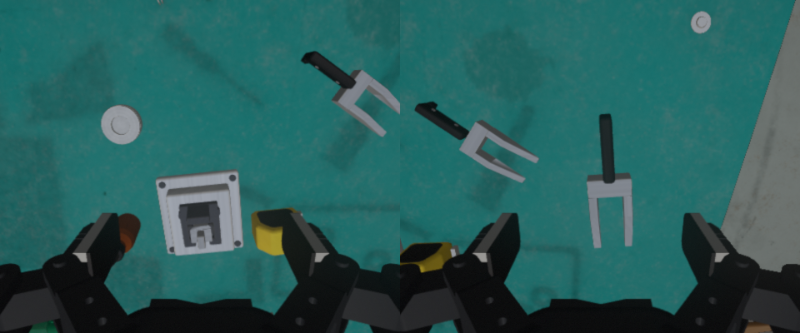

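The wrist views show image-down as pointing away from the robot. The stand with the clip sits at (200,215), between the bottle on the left and the tape on the right. The wedge lies at (607,180) in the right half, tips down. Next I fit poses to the depth clouds.

```bash
cat >> h.py <<'E'
def rect(X,m,what,show=True):
    n,l,st,ce=cv2.connectedComponentsWithStats(m.astype(np.uint8)); i=1+np.argmax(st[1:,4]) 
    q=X[l==i]; c,wh,a=cv2.minAreaRect((q[:,:2]*1000).astype(np.float32))
    if show: print(what,len(q),np.round(c,1),np.round(wh,1),round(a,2),'zmed',np.median(q[:,2]).round(4))
    return q
def box(X,x0,x1,y0,y1,z0,z1): return (X[...,0]>x0)&(X[...,0]<x1)&(X[...,1]>y0)&(X[...,1]<y1)&(X[...,2]>z0)&(X[...,2]<z1)
E
python3 - <<'E'
from h import *
X=np.load('w_stand.npz')['X']
print('bench',np.median(X[(abs(X[...,2])<.01)&(X[...,0]>.4)&(X[...,0]<.6),2]))
S=(.56,.74,-.03,.105)
rect(X,box(X,*S,.006,.09),'foot+all'); rect(X,box(X,*S,.029,.10),'pedestal+'); rect(X,box(X,*S,.045,.056),'clip top');rect(X,box(X,*S,.068,.1),'lug/tongue')
q=X[box(X,*S,.070,.1)]; print(q[:,:2].min(0),q[:,:2].max(0), q[:,2].max())
X=np.load('w_fork.npz')['X']
F=(.36,.66,.3,.43)
print('bench',np.median(X[box(X,.4,.55,.25,.3,-.02,.02),2]))
q=rect(X,box(X,*F,.0025,.06),'fork')
rect(X,box(X,*F,.0305,.06),'handle'); rect(X,box(X,*F,.018,.0285),'body')
hq=q[q[:,2]>.0305]; c=hq.mean(0); w=np.linalg.svd((hq-c)[:,:2],full_matrices=False)[2][0]; print('axis',c,np.arctan(w[1]/w[0]))
w*=np.sign(w[0]); pr=(q-c)[:,:2]@w; la=(q-c)[:,:2]@[-w[1],w[0]]; print('ext',pr.min(),pr.max(),la.min(),la.max(), 'tips lat',la[pr>.1].min(),la[pr>.1].max())
E
```

```text
bench 0.0011839947074734902
foot+all 9085 [653.9  39.2] [110.4 104.4] 11.86 zmed 0.0369
pedestal+ 5651 [653.9  39.3] [84.7 76.2] 12.01 zmed 0.0381
clip top 1322 [646.9  38.5] [54.9 47.3] 13.19 zmed 0.0531
lug/tongue 425 [624.5  33.4] [ 8.6 23.8] 13.73 zmed 0.0813
[0.61840627 0.02117299] [0.66261296 0.04553132] 0.08389193791876642
bench 0.001347901775061694
fork 3887 [516.  362.8] [186.6  61.2] 14.97 zmed 0.0253
handle 1203 [462.8 350.4] [77.3 14.2] 13.58 zmed 0.0407
body 1948 [535.  367.9] [72.5 54.1] 13.5 zmed 0.025
axis [0.46038637 0.3499811  0.04043068] 0.23665935201660349
ext -0.036222443716631955 0.15104214873270552 -0.0303648940655722 0.030683845156602465 tips lat -0.029335057526922035 0.0263844716674618
```

```bash
cat >> h.py <<'E'
S0=np.array([.6539,.0392]); SY=np.deg2rad(12.0); SX=np.array([np.cos(SY),np.sin(SY)]); SN=np.array([-SX[1],SX[0]])
GB=.010  # grasp this far behind fork_grip
E
python3 - <<'E'
from h import *
fy=.2365; f=np.array([.4628,.3504])-GB*np.array([np.cos(fy),np.sin(fy)]); o=down(np.pi+fy)
r.reach([*f,.12],o); r.move_straight([*f,.034],speed=.08)
command_gripper(0.0,100); s=r.read_state(); print('grip',s['grip_width'],s['grip_force'],s['contact_force'])
r.move_straight([*f,.16])
g=S0-SX*(.210+GB)
r.move_straight([*g,.16],down(np.pi+SY),speed=.2)
r.hold(.3)
p,d,s=snap('wrist'); X=cloud('wrist',d,s); save('held.png',p); np.savez('held.npz',p=p,d=d,X=X)
print(s['time_s'],s['eef_pos'],s['contact_force'],s['grip_width'])
E
```

```text
grip 0.012479894168730963 97.85228848457336 [-0.31714013 -0.41625779  4.26939929]
9.1333 [ 0.4387008  -0.00626267  0.15997771] [-0.65420413 -0.73531431 -1.34803424] 0.012589298213856152
```

View pics/held.png

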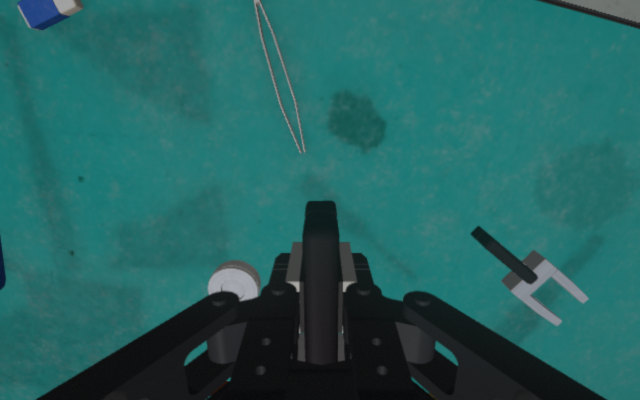

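The wedge is held centrally (handle end at 320,205), but the gripper hides the tips. I check its pitch and yaw with the fixed cameras.

```bash
python3 - <<'E'
from h import *
s=r.read_state(); e=np.array(s['eef_pos'])
for n in ['top','side']:
    p,d,s=snap(n); X=cloud(n,d,s); save(n+'1.png',p)
    L=(X[...,:2]-S0)@np.array([SX,SN]).T
    m=(L[...,0]>-.19)&(L[...,0]<-.05)&(abs(L[...,1])<.045)&(X[...,2]>.10)&(X[...,2]<.18)
    v,u=np.nonzero(m); print(n,m.sum(),u.min(),u.max(),v.min(),v.max())
    if n=='top': c=p[150:240,270:390]
    else: c=p[130:240,240:380]
    save(n+'1c.png',cv2.resize(c,(400,300),interpolation=cv2.INTER_CUBIC))
    for a in np.arange(-.19,-.05,.01):
        k=m&(L[...,0]>=a)&(L[...,0]<a+.01)
        if k.sum()>2: print(round(a+.005,3),k.sum(),'z',np.percentile(X[k][:,2],[10,50,90]).round(4),'lat',L[k][:,1].min().round(4),L[k][:,1].max().round(4),L[k][:,1].mean().round(4))
X=np.load('held.npz')['X']; L=(X[...,:2]-S0)@np.array([SX,SN]).T
m=(abs(L[...,1])<.006)&(L[...,0]>-.30)&(L[...,0]<-.22)&(X[...,2]>.155)&(X[...,2]<.18)
print(m.sum(),np.polyfit(L[m][:,0],X[m][:,2],1),L[m].min(0),L[m].max(0),np.median(X[m][:,2]))
a=cv2.imread('pics/top1c.png');b=cv2.imread('pics/side1c.png');cv2.imwrite('pics/ts1.png',np.hstack([a,b]))
E
```

```text
top 157 311 331 193 218
-0.145 9 z [0.1455 0.149  0.1546] lat -0.0246 0.0248 -0.0158
-0.135 14 z [0.1403 0.1478 0.1526] lat -0.026 0.0198 -0.0175
-0.125 19 z [0.1429 0.1479 0.1543] lat -0.0252 0.0275 -0.0002
-0.115 19 z [0.1442 0.1482 0.1521] lat -0.0257 0.0269 0.0023
-0.105 21 z [0.1394 0.143  0.1474] lat -0.0259 0.0276 -0.0026
-0.095 20 z [0.1383 0.1413 0.1436] lat -0.024 0.027 0.0032
-0.085 21 z [0.1309 0.1361 0.1403] lat -0.0255 0.0278 0.0023
-0.075 18 z [0.1287 0.1337 0.1369] lat -0.0248 0.0266 0.0007
-0.065 14 z [0.1228 0.1284 0.1318] lat -0.0256 0.0241 -0.0053
side 455 268 311 174 189
-0.185 27 z [0.1448 0.1533 0.1617] lat -0.0145 -0.0015 -0.0079
-0.175 60 z [0.1271 0.1399 0.1588] lat -0.033 0.0208 -0.0101
-0.165 47 z [0.1281 0.1442 0.1472] lat -0.0333 0.02 -0.0189
-0.155 47 z [0.1291 0.1449 0.1476] lat -0.0329 0.0197 -0.0168
-0.145 37 z [0.1264 0.1408 0.1476] lat -0.0326 0.0258 -0.0179
-0.135 45 z [0.1279 0.1404 0.146 ] lat -0.0339 0.0211 -0.0136
-0.125 50 z [0.1279 0.1389 0.1463] lat -0.0335 0.027 -0.0105
-0.115 38 z [0.127  0.1369 0.1435] lat -0.0334 0.0237 -0.0117
-0.105 34 z [0.1268 0.1353 0.14  ] lat -0.0327 0.0205 -0.0133
-0.095 21 z [0.1274 0.1322 0.1366] lat -0.0308 0.0218 -0.0087
-0.085 26 z [0.1242 0.1297 0.1326] lat -0.0306 0.0228 -0.0085
-0.075 16 z [0.1249 0.128  0.1303] lat -0.0348 0.0214 -0.0079
-0.065 7 z [0.1226 0.1245 0.1274] lat -0.0298 0.0208 -0.007
2511 [0.14325389 0.19967166] [-0.2491382  -0.00599409] [-0.22000496  0.00599766] 0.16643371182397004
```

View pics/ts1.png

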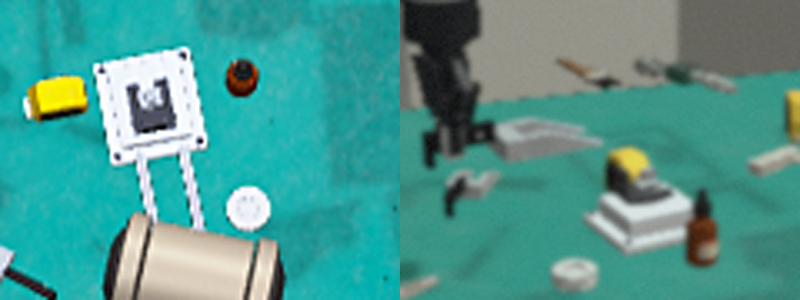

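The wedge is laterally centred to within about 1 mm, with a slight tip droop of a few mm. I touch down on the pedestal edge with the tips to measure the droop and then level the wedge.

```bash
cat >> h.py <<'E'
def tcp(tipx,z,lat=0): # TCP for tips at tipx along stand x
    return [*(S0+SX*(tipx-.146-GB)+SN*lat),z]
E
python3 - <<'E'
from h import *
o=down(np.pi+SY)
r.move_straight(tcp(-.0385,.16,-.0005),o); r.move_straight(tcp(-.0385,.085,-.0005))
r.hold(.2); 
hit=r.move_straight(tcp(-.0385,.066,-.0005),speed=.015,max_force=2.5); s=r.read_state()
print(hit,s['eef_pos'],s['contact_force'],s['torque'],s['time_s'])
E
```

```text
True [ 0.46373905 -0.00171713  0.06900891] [ 0.19050514 -0.57828281  2.57474067] [ 0.11816369 -0.47759911  0.01536268] 11.4167
```

The tips touch at TCP z = 0.069, so the wedge is essentially level. I slide it in.

```bash
python3 - <<'E'
from h import *
r.move_straight(tcp(-.0385,.0700,-.0005),speed=.02)
for x in (-.01,.02,.045,.063):
    hit=r.move_straight(tcp(x,.0698,-.0005),speed=.05,max_force=60); s=r.read_state()
    print(x,hit,s['eef_pos'].round(4),s['contact_force'].round(1),s['torque'].round(2),s['time_s'],s['grip_width'])
    if hit: break
r.hold(.3); out=[]
for n in ['side','top']:
    p,d,s=snap(n); X=cloud(n,d,s); L=(X[...,:2]-S0)@np.array([SX,SN]).T
    m=(abs(L[...,0]+.03)<.012)&(abs(L[...,1])<.015)&(X[...,2]>.06)&(X[...,2]<.12); print(n,m.sum(),X[m][:,2].max() if m.any() else None)
    c=p[150:250,270:390] if n=='top' else p[155:245,270:380]
    out.append(cv2.resize(c,(400,330),interpolation=cv2.INTER_CUBIC))
save('ins.png',np.hstack(out))
E
```

```text
-0.01 False [0.4922 0.0042 0.0699] [ 0.7 -0.8  0.4] [ 0.1  -0.45  0.04] 12.3833 0.012658536809712014
0.02 False [0.5197 0.0105 0.0697] [-10.   -2.9   7.8] [-0.25  0.76  0.05] 13.1333 0.012372630303645958
0.045 False [0.5458 0.0158 0.0693] [-0.2 -0.6 -1.9] [ 0.01  0.15 -0.06] 13.7833 0.012906693805012226
0.063 False [0.5633 0.0195 0.0696] [ 1.4 -0.9 -1.7] [-0.    0.13  0.01] 14.2917 0.01302587380352242
side 62 0.09855720310626115
top 0 None
```

View pics/ins.png

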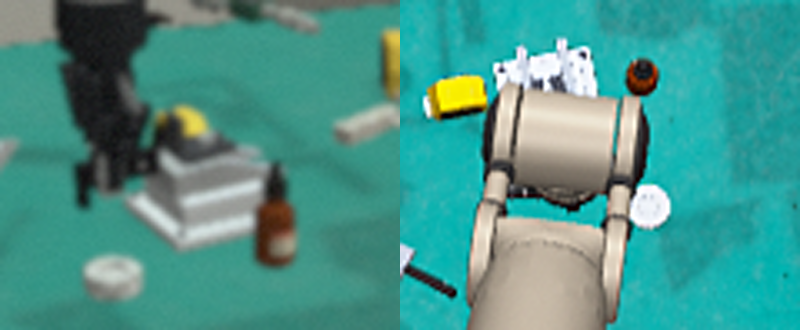

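The contact force rose to about 10 N and dropped to zero, and the lug top now reads 0.0986 m (expected 0.099 when freed): the clip has sprung. I withdraw the wedge and lay it back where it was.

```bash
python3 - <<'E'
from h import *
r.move_straight(tcp(-.06,.0698,-.0005),speed=.08)
r.move_straight(tcp(-.075,.16,-.0005))
fy=.2365; f=np.array([.4628,.3504])-GB*np.array([np.cos(fy),np.sin(fy)]); o=down(np.pi+fy)
r.move_straight([*f,.16],o,speed=.2); r.move_straight([*f,.045],speed=.12); r.hold(.2)
print(r.move_straight([*f,.0325],speed=.02,max_force=3),r.read_state()['eef_pos'])
command_gripper(.06); r.move_straight([*f,.22],speed=.2)
p,d,s=snap('wrist'); X=cloud('wrist',d,s); F=(.36,.66,.27,.43)
rect(X,box(X,*F,.0025,.06),'fork'); rect(X,box(X,*F,.0305,.06),'handle'); rect(X,box(X,*F,.018,.0285),'body')
r.reach([.56,.03,.24],down(np.pi+.2)); p,d,s=snap('wrist'); X=cloud('wrist',d,s); save('clip.png',p[150:,80:560]); T=(.56,.74,-.03,.105)
q=rect(X,box(X,*T,.062,.08),'clip'); rect(X,box(X,*T,.088,.12),'lug'); print('zmax',q[:,2].max(),s['time_s'])
rect(X,box(X,*T,.006,.12),'foot')
X=np.load('top0.npz')['X']; n=box(X,.42,.66,-.5,-.26,.02,.05); rect(X,n,'tray rim')
E
```

```text
True [0.453037   0.34800217 0.03449931]
fork 3852 [515.8 362.9] [185.9  59.9] 12.08 zmed 0.0253
handle 1179 [462.2 348.7] [75.2 13.9] 13.84 zmed 0.0407
body 1924 [534.8 366.8] [71.7 54. ] 13.86 zmed 0.0251
clip 1649 [648.3  38.5] [54.8 47.3] 12.54 zmed 0.0711
lug 384 [625.3  33.5] [ 8.4 23.8] 11.78 zmed 0.0991
zmax 0.07993828335928371 23.825
foot 8276 [653.9  39.3] [110.4 104.3] 11.97 zmed 0.0368
tray rim 210 [ 537.  -380.1] [151.1 200.3] 2.35 zmed 0.029
```

View pics/clip.png

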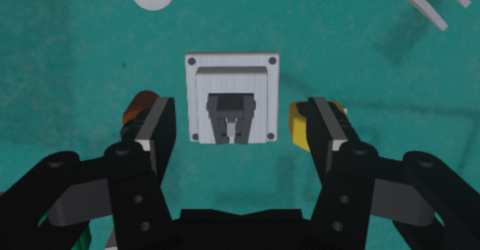

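The wedge lies flat again at its old place. The clip rests level on the head, lug at (0.625, 0.0335), top 0.099. One look into the tray before carrying.

```bash
python3 - <<'E'
from h import *
r.reach([.48,-.37,.26],down(np.pi)); p,d,s=snap('wrist'); X=cloud('wrist',d,s); save('tray.png',p)
m=box(X,.43,.65,-.52,-.24,.02,.05); rect(X,m,'tray rim'); q=X[m]; print(q.min(0),q.max(0))
print('floor',np.median(X[box(X,.48,.6,-.46,-.40,-.02,.012),2]))
m=box(X,.475,.60,-.46,-.30,.010,.028); n,l,st,ce=cv2.connectedComponentsWithStats(m.astype(np.uint8))
for i in range(1,n):
    if st[i,4]>150:
        q=X[l==i]; print(st[i,4],q.min(0).round(3),q.max(0).round(3),cv2.minAreaRect((q[:,:2]*1000).astype(np.float32)))
print(s['time_s'])
E
```

```text
tray rim 1876 [ 524.1 -381.8] [126.2 200.9] 2.19 zmed 0.0318
[ 0.45831845 -0.48322637  0.02002477] [ 0.61353242 -0.27988426  0.03559524]
floor 0.003764100960338912
443 [ 0.477 -0.39   0.01 ] [ 0.511 -0.358  0.028] ((494.60479736328125, -373.38800048828125), (32.59915542602539, 32.11193084716797), 19.121505737304688)
1382 [ 0.567 -0.391  0.01 ] [ 0.599 -0.331  0.026] ((583.270263671875, -361.119384765625), (60.12204360961914, 30.8132266998291), 87.7663345336914)
25.3833
```

View pics/tray.png

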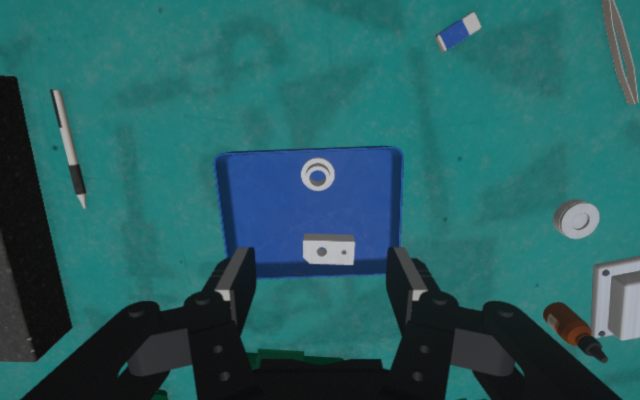

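The bush is at (0.495,-0.373), the block at (0.583,-0.361) and the tray centre at (0.536,-0.381). The -y half of the tray is free, so I pick the clip and place it there.

```bash
python3 - <<'E'
from h import *
o=down(np.pi+SY); g=np.array([.6250,.0333])
command_gripper(.05)
r.reach([*g,.17],o); r.hold(.1)
print(r.move_straight([*g,.098],speed=.06,max_force=4),r.read_state()['eef_pos'])
command_gripper(0.0,50); s=r.read_state(); print('grip',s['grip_width'],s['grip_force'])
r.move_straight([*g,.165],speed=.08); s=r.read_state(); print(s['grip_width'],s['contact_force'])
ty=np.deg2rad(2.2); t=[.523,-.434]; 
r.move_straight([*t,.165],down(np.pi+ty),speed=.2); r.move_straight([*t,.055],speed=.1); r.hold(.2)
print(r.move_straight([*t,.0375],speed=.015,max_force=2.5)); s=r.read_state(); print(s['eef_pos'],s['grip_width'],s['time_s'])
E
```

```text
False [0.62527745 0.03329321 0.09847763]
grip 0.02275493973573572 50.132015347480774
0.022711095338651833 [-0.20172035 -0.38681176 -1.54134145]
True
[ 0.52293367 -0.43389409  0.0394955 ] 0.022604921249621473 35.0333
```

```bash
python3 - <<'E'
from h import *
command_gripper(.037); t=[.523,-.434]; r.move_straight([*t,.2],speed=.1); r.reach([.48,-.42,.26],down(np.pi)); r.hold(.2)
p,d,s=snap('wrist'); X=cloud('wrist',d,s)
T=(.50,.60,-.47,-.396)
m=box(X,*T,.008,.02); q=X[m]; rect(X,m,'clip'); rect(X,box(X,*T,.035,.06),'lug')
A=np.c_[q[:,:2],np.ones(len(q))]; print('slope',np.linalg.lstsq(A,q[:,2],rcond=None)[0][:2])
m=box(X,.475,.60,-.40,-.30,.010,.028); n,l,st,ce=cv2.connectedComponentsWithStats(m.astype(np.uint8))
for i in range(1,n):
    if st[i,4]>150: print(cv2.minAreaRect((X[l==i][:,:2]*1000).astype(np.float32)))
p,d,s=snap('top'); save('end.png',cv2.resize(p[150:270,180:480],(800,320)))
E
```

```text
clip 1048 [ 546.1 -432.7] [54.1 47.6] 6.74 zmed 0.0118
lug 192 [ 524.  -435.1] [ 8.2 24.1] 4.86 zmed 0.0405
slope [-0.01803376 -0.00329367]
((492.73760986328125, -374.9620056152344), (29.797040939331055, 27.773029327392578), 81.30066680908203)
((583.304443359375, -361.1344299316406), (60.10006332397461, 30.62502670288086), 87.92452239990234)
```

View pics/end.png

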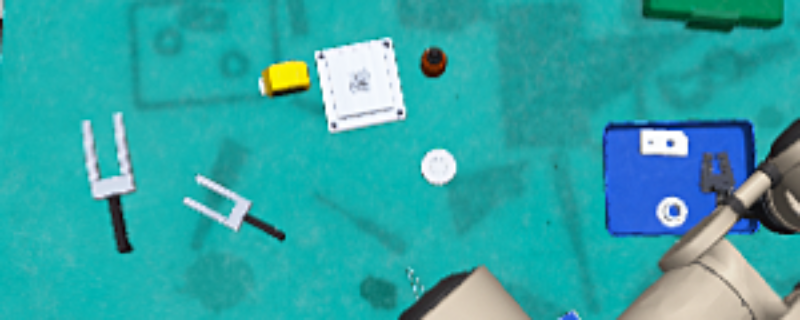

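The clip lies flat in the tray at (718,172), the wedge is on the bench at left, and everything else is unmoved. I hand in.

```bash
python3 -c "
from h import *
print(r.finish_job(), r.read_state()['time_s'])"
```

```text
the job is handed in; nothing more can be done
the job is handed in; nothing more can be done
```

I handed the job in at about 37 s of the 72 s (I didn't get a final clock reading, and no verdict came back): the wedge sprang the clip free and is back flat on the bench, the clip lies flat, lug up, in the tray, and my last camera checks showed nothing else had moved.

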